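# Slide a cracked glass plate off the lab rocker into the broken-glass chute

### The job

The glass plate flagged with red tape on the rocker is cracked, so do not pick it up: rest your fingertips on top of it, press gently but firmly enough to carry it, slide it flat along its lane and push it over the open edge of the platform so that it drops down the chute into the yellow broken-glass bin. The platform gives and rocks under the hand, so feel the pressure and keep it light and even all the way; pressed hard, the glass breaks. Leave the good plate where it lies and do not disturb the other things on the bench.

Things in the scene. Friction and masses are not known exactly. Their poses are not given: they have to be found in the camera images.
- rocker: Fixed bench-top rocking shaker: white housing, sloped grey control panel on its -x side, dark grey platform on top, level when not loaded: 200 mm (x) by 150 mm (y), deck 130 mm above the bench, carrying two lanes along y. Origin: on the bench, under the platform's middle; z up, y points along the lanes to the platform's open edge.
- ledge (a point): Middle of the platform's open edge at deck height (75 mm along y and 130 mm up from the rocker's origin), axes as the rocker's. Here both lanes, each 84 mm wide, end open: no rail. A steel middle rail 8 mm wide parts the lanes (at x = 0); the outer rails have their inner faces at x = -88 and +88 mm. All rails stand 8 mm above the deck.
- rear_rail (a point): Middle of the rear rail's inner face at deck height (67 mm along -y from the rocker's middle): the closed end of both lanes. A plate's rear edge lies 1 to 2 mm from it, its sides between the middle rail and a thin brass spring on the outer rail (at y = -55 to -15 mm of the rocker), which clamps it with about 4.5 N: no room for fingers behind or beside a plate.
- platform (a joint): Tilt of the platform (rad) about a shaft along the rocker's x at its y = 0, 108 mm above the bench; 0 level, positive = open edge down, stops at -0.22 and 0.22. A soft spring holds it level: pressed 40 mm to either side of the shaft the deck sinks about 0.6 mm per N, farther out more, over the shaft not at all. It springs back when released.
- cracked_plate: Cracked greenish glass plate with white crack lines, 80 x 100 x 5 mm (x, y, z), 70 to 140 g, flat in one lane, red tape 14 mm wide across its +y end. Origin at its centre, 2.5 mm under its top. A steady fingertip press of 8 to 10 N carries it along; under about 6 N the tips may slip; over 14 N it breaks. Let go with its centre 10 mm beyond the ledge, it tips off into the bin.
- good_plate: Sound plate of the same glass and size, no tape and no cracks, in the other lane, same frame. Must stay in place.
- glass_bin: Fixed yellow broken-glass bin with red rims, 225 x 180 mm (x, y), walls 4 mm, turned like the rocker and spanning both lanes. Origin at the middle of its underside. Its near wall (-y, 104 mm high) stands under the platform's overhanging open edge; far wall and sides rise to 150 mm. Inside, a steel chute slopes from the near wall down to the floor towards +y.
- beaker: Glass beaker, 70 mm wide, 85 mm high, bystander. Origin at the middle of its underside.
- wash_bottle: White plastic wash bottle with red cap, 60 mm wide, 150 mm high, bystander. Origin at the middle of its underside.
- stain_box: Clear plastic staining box with lid and paper strips inside, 106 x 141 x 36 mm, bystander. Origin at the middle of its underside.
- tube_rack: White tube rack 110 x 200 x 65 mm with five tubes with purple caps, 108 mm high over the caps, bystander. Origin at the middle of its underside.
- tip_box: Blue pipette-tip box with clear lid, 88 x 123 x 63 mm, bystander. Origin at the middle of its underside.
- pipette: Pipette lying on the bench, 255 mm long, 30 mm thick, bystander. Origin under its middle.
There are look-alikes about, which are no part of the job. Leave any black, green or orange look-alike of the cracked_plate alone.

How it is judged:
On the way:
1. the cracked plate has been slid flat along its lane until it stands out over the open edge (y of cracked_plate in the frame of rocker above 0.035 m and z of cracked_plate in the frame of rocker between 0.115 and 0.145 m and angle between cracked_plate's own z axis and vertical below 0.28 rad), for 0.1 s.
At the end, for the whole second after the job is handed in: The cracked plate lies at rest inside the broken-glass bin (its centre within the bin's walls and less than 80 mm above the bench), not touching the rocker; the good plate is within 12 mm of where it lay (x of cracked_plate in the frame of glass_bin between -0.105 and 0.105 m and y of cracked_plate in the frame of glass_bin between -0.085 and 0.085 m and z of cracked_plate in the frame of glass_bin below 0.08 m and contact force between cracked_plate and rocker below 0.05 N and linear speed of cracked_plate below 0.02 m/s and distance of good_plate from where it was at the start of the episode below 0.012 m).
It fails at once if the cracked plate is pressed or pushed with more than 14 N (it breaks) (contact force between the fingers and cracked_plate above 14 N).
It fails at once if the cracked plate is lifted more than 30 mm off the platform (z of cracked_plate in the frame of rocker above 0.165 m).
It fails at once if the cracked plate falls beside the bin (height (world z) of cracked_plate below 0.1 m and (x of cracked_plate in the frame of glass_bin above 0.115 m or x of cracked_plate in the frame of glass_bin below -0.115 m or y of cracked_plate in the frame of glass_bin above 0.1 m or y of cracked_plate in the frame of glass_bin below -0.1 m)).
It fails at once if the good plate is shifted by more than 12 mm (distance of good_plate from where it was at the start of the episode above 0.012 m).
It fails at once if a bystander is shifted by more than 30 mm (distance of any of beaker, wash_bottle, stain_box, tube_rack, tip_box, pipette from where it was at the start of the episode above 0.03 m).
It also fails if it takes over 72 s, if anything falls off the work surface, if the arm or the gripper's body presses on something with over 40 N, if the wrist force passes 120 N, or if a joint passes its speed limit or range.

### The arm

A 7-joint arm with a two-finger parallel gripper is mounted at the origin on the work surface. World frame = base frame: x ahead of the robot, y to its left, z up, the work surface at z = 0. Lengths are in m, angles in rad, forces in N, time in s.
With the tool pointing down it reaches from about 0.4 to 0.85 m from the base axis. Payload 10.4 kg.
Tool frame: the origin (TCP) lies midway between the tips of the shut fingers; the grasp point (between the pads) lies 19 mm behind it; y points along the fingers, x is the direction in which the jaws open and shut, and the axes are right-handed (so a half turn about y gives the same grasp; the last joint's range is limited). The gripper opens to 87 mm and grips with 3 to 60 N. Pads are 19 mm wide; open, the fingers measure 117 mm over their backs; the gripper's body (75 mm by 190 mm) begins 51 mm behind the grasp point.
Start: joints at [1.185, 0.332, -0.065, 1.46, 0.022, 1.35, -0.088], TCP at [0.222, -0.584, 0.223] pointing down, gripper open.
Joint ranges: [-2.6, 2.6], [-0.5, 2.12], [-1.47, 1.34], [0.16, 2.42], [-1.27, 4.41], [0.06, 2.06], [-2.6, 2.6]. Speed limits (rad/s): [2.22, 2.22, 2.79, 2.79, 3.14, 3.14, 3.14].

### API

Orientations are given as a unit quaternion [x, y, z, w].
In Python, from bench import * gives the robot as it stands.
- The arm moves only by the tool jog_arm, never from a script. Its argument "commands" is a list of rows, each an object with "translation": the shift along the world's x, y, z in mm, a list of three; "twist": the turn about the world's z in rad. A call has 1 to 20 rows; each row shifts and turns the commanded pose from where the row before left it; what a row does not reach is not made up. A row lasts 1/10 s, in which the tool goes at most 50 mm and 8.59 degrees, less where a joint would pass 70% of its speed; a pose out of reach is approached as far as the arm can. A call is refused whole if a number of a shift passes 50 or a number of a turn 0.15, either way. A call with a gripper value outside its range is refused whole. "grip" is the closure, from 0 (fully open) to 1 (shut), set as the call begins (left out, the last holds). The fingers move at their own pace and stop on an object; "grip_force" is the grip in N (left out, the last holds). Time passes only in rows, so rows that do not move let the fingers close. It gives the time, the measured TCP pose, the force and the opening at its end, in the units of the state.
- read_state(): the state, without advancing time (a new reading comes with each control period).
- camera(name): name is "scene" or "top"; returns a dict with "img" (384x512x3 uint8, red, green, blue), "fx", "fy", "cx", "cy" (pixels), "dist" ([k1, k2, p1, p2, k3] as OpenCV has them; the pictures are not rectified), "cam_to_world" (4x4, takes a point from camera to world coordinates). Camera axes: x right, y down, z forward; pixel columns grow to the right and rows downward; lengths in m; the calibration is good to about 2 mm. A picture is of the moment at which its call begins. There is no depth.
- close_job(): hands the job in, once; it reports no verdict.
The state is a dict: "time": time; "joint_positions": joint angles; "joint_vel": joint speeds; "joint_torque": joint torques, N m; "ee_pos": TCP position; "eef_rot": TCP orientation; "ft_force": force on the tool from outside, world axes, zero at the start; "torque": the same for the moment, N m; "width": finger opening in m.
Only numpy, scipy, OpenCV 4.12 (cv2) and the standard library are available. Lean on these libraries where they do the work, as an engineer would, in place of code of your own. Each camera call takes 0.05 s, during which the arm holds its last target.

## Working session

There is one attempt and no reset: what is moved stays moved. The work goes in short steps, Python scripts to look and compute and a tool call to move; the robot and the scene stay as the last step left them, time stands still between calls to the robot, and variables do not carry over. Pictures are saved under pics/ and viewed, and the job is handed in when it is done.

Besides the shell and the picture viewer there is one more tool, called after ">>>" in YAML: its name, and indented under it one key for each argument. jog_arm: Moves the arm, as the interface text tells. Its arguments: {"type":"object","properties":{"commands":{"type":"array"},"grip":{"type":"number"},"grip_force":{"type":"number"}},"required":["commands"]}

```bash
mkdir -p pics
python3 - <<'E'
from bench import *
import cv2,json
s=read_state();print({k:np.round(v,3).tolist() if not isinstance(v,float) else v for k,v in s.items()} if 0 else s)
for n in("scene","top"):
    c=camera(n);cv2.imwrite(f"pics/{n}0.png",c["img"][:,:,::-1])
    print(n,c["fx"],c["fy"],c["cx"],c["cy"],c["dist"],c["cam_to_world"])
E
```

```text
{'time': 0.0, 'joint_positions': array([ 1.18540816,  0.33285766, -0.06472799,  1.46094842,  0.02160077,
        1.34987153, -0.08850329]), 'joint_vel': array([-9.37488687e-04, -4.52648024e-04, -1.15382000e-03,  5.35820558e-04,
       -1.07163017e-03, -1.25575123e-03,  7.76965955e-06]), 'joint_torque': array([-9.03439723e-04, -6.23267269e+01,  2.39871209e-02, -3.89898133e+01,
       -6.14892016e-02,  4.00010333e-02,  1.02730435e-04]), 'ee_pos': array([ 0.22167642, -0.58395846,  0.22175948]), 'eef_rot': array([-0.58174331,  0.40199818, -0.40116793,  0.58226838]), 'ft_force': array([0.53055676, 0.52458493, 0.66855164]), 'torque': array([ 0.03314396, -0.00811426,  0.00391309]), 'width': 0.08724556701673575}
scene 456.44414704764955 456.44414704764955 255.10438295650394 189.52815965185275 [-0.06877969  0.          0.          0.          0.        ] [[ 0.83409492  0.45840139 -0.30684496  1.01186621]
 [ 0.55159952 -0.69801476  0.45663263 -0.70225069]
 [-0.00486128 -0.55013049 -0.83506455  1.36197726]
 [ 0.          0.          0.          1.        ]]
top 491.87955236435806 491.87955236435806 259.0110724688602 185.82213181736233 [-0.21092914  0.          0.          0.          0.        ] [[-0.02573644 -0.98143643  0.19005308  0.23204859]
 [-0.99960278  0.02744961  0.00638683  0.00302134]
 [-0.01148515 -0.18981321 -0.98175304  1.68552385]
 [ 0.          0.          0.          1.        ]]
```

View pics/scene0.png

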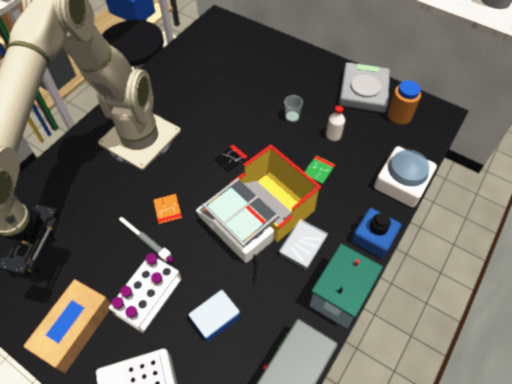

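View pics/top0.png

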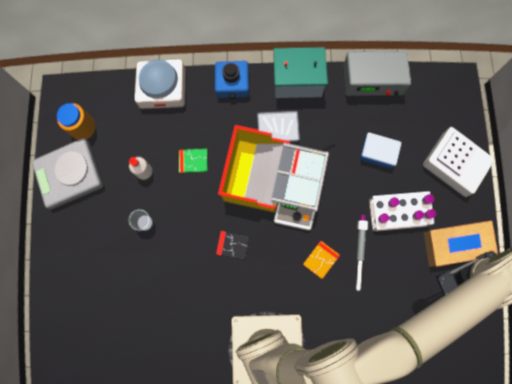

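The top view shows the rocker at about (300,180) with the yellow bin to its left, so the open edge faces world +y. These could be taken for the cracked plate in the top view:
- Plate on the rocker with red tape, at (308,163).
- Good plate on the rocker, at (303,190).
- Black look-alike at (232,245).
- Green look-alike at (193,160).
- Orange look-alike at (321,260).

I choose the one on the rocker with red tape and will check it in a close crop.

Run:
```python
import cv2
a=cv2.imread("pics/top0.png")[115:240,210:340];cv2.imwrite("pics/topc.png",cv2.resize(a,None,fx=4.6,fy=4.6,interpolation=cv2.INTER_CUBIC))
a=cv2.imread("pics/scene0.png")[140:265,190:330];cv2.imwrite("pics/scc.png",cv2.resize(a,None,fx=4.6,fy=4.6,interpolation=cv2.INTER_CUBIC))
```

```text
(no output)
```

View pics/topc.png

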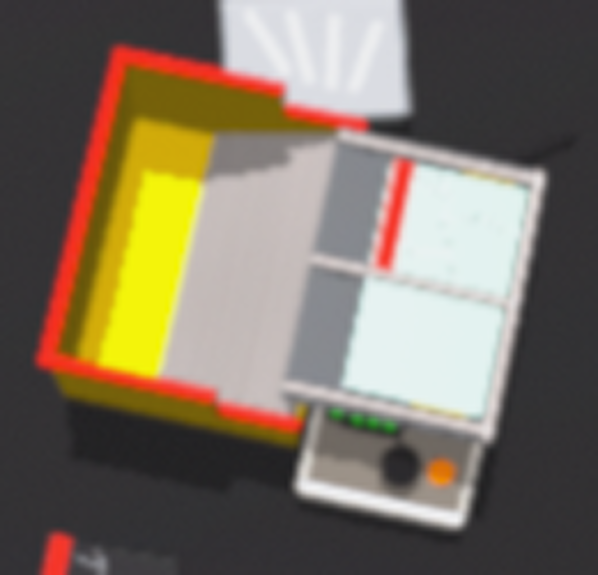

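View pics/scc.png

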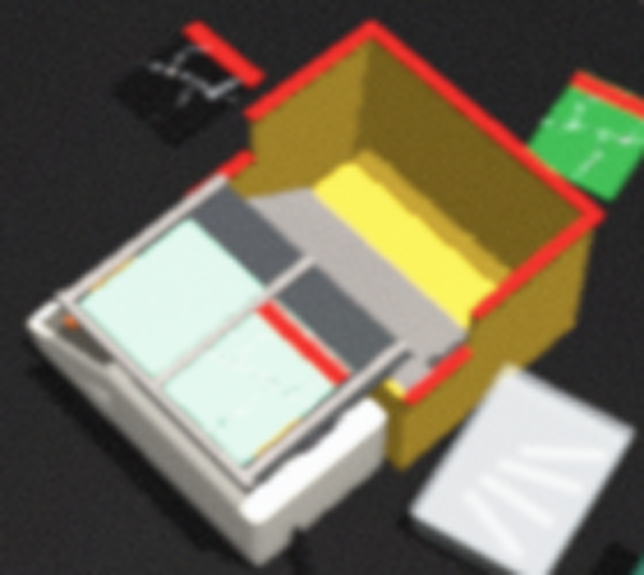

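The crops confirm it. The plate with red tape and white crack lines lies in the +x lane (away from the panel) with its tape toward the bin. The good plate is in the panel-side lane. Next I measure the frame.

```bash
cat > h.py <<'E'
from bench import *
import cv2, numpy as np
def ray(c,uv,z):
    K=np.array([[c["fx"],0,c["cx"]],[0,c["fy"],c["cy"]],[0,0,1]])
    p=cv2.undistortPoints(np.array(uv,float).reshape(-1,1,2),K,np.array(c["dist"])).reshape(-1,2)
    T=np.array(c["cam_to_world"]);d=np.c_[p,np.ones(len(p))]@T[:3,:3].T;o=T[:3,3]
    return o+d*((z-o[2])/d[:,2])[:,None]
E
python3 - <<'E'
from h import *
c=camera("top");off=np.array([210,115])
# rail corners
f=lambda l:np.array(l)/4.6+off-0.4
P=ray(c,f([(340,130),(545,175),(495,435),(283,388)]),.138)
print("top corners",P.round(4).tolist(),"sides",[round(float(np.linalg.norm(P[i]-P[(i+1)%4])),4) for i in range(4)],"ctr",P.mean(0).round(4))
d=P[0]-P[1]+P[3]-P[2];print("ydir yaw",np.arctan2(d[1],d[0])-np.pi/2)
d=P[0]-P[3]+P[1]-P[2];print("xdir yaw",np.arctan2(d[1],d[0]))
s=camera("scene");g=lambda l:np.array(l)/4.6+np.array([190,140])-0.4
Q=ray(s,g([(405,345),(245,480),(65,298),(225,180)]),.138)
print("scene corners",Q.round(4).tolist(),"sides",[round(float(np.linalg.norm(Q[i]-Q[(i+1)%4])),4) for i in range(4)],"ctr",Q.mean(0).round(4))
d=Q[0]-Q[1]+Q[3]-Q[2];print("yaw",np.arctan2(d[1],d[0])-np.pi/2)
for n,cc,roi in(("top",c,(275,140,330,215)),("scene",s,(200,180,275,250))):
    h=cv2.cvtColor(cc["img"],cv2.COLOR_RGB2HSV);x0,y0,x1,y1=roi
    red=cv2.inRange(h,(0,120,100),(8,255,255))|cv2.inRange(h,(172,120,100),(180,255,255))
    gl=cv2.inRange(h,(60,8,190),(100,60,255))
    for nm,m in(("red",red),("glass",gl)):
        mm=np.zeros_like(m);mm[y0:y1,x0:x1]=m[y0:y1,x0:x1]
        k,l,st,ce=cv2.connectedComponentsWithStats(mm,connectivity=4)
        for i in range(1,k):
            if st[i,4]>25:
                r=cv2.minAreaRect(np.argwhere(l==i)[:,::-1].astype(np.float32))
                b=ray(cc,cv2.boxPoints(r),.135);
                print(n,nm,st[i].tolist(),ce[i].round(1),ray(cc,ce[i],.135)[0].round(4),"len",np.linalg.norm(b[0]-b[1]).round(3),np.linalg.norm(b[1]-b[2]).round(3))
E
```

```text
top corners [[0.6722, -0.0706, 0.138], [0.6354, -0.2147, 0.138], [0.4508, -0.1701, 0.138], [0.4879, -0.0244, 0.138]] sides [0.1488, 0.1899, 0.1503, 0.19] ctr [ 0.5616 -0.1199  0.138 ]
ydir yaw -0.24965136496248275
xdir yaw -0.24134652871649426
scene corners [[0.6718, -0.0722, 0.138], [0.6388, -0.215, 0.138], [0.4578, -0.1685, 0.138], [0.4936, -0.0275, 0.138]] sides [0.1466, 0.1868, 0.1455, 0.1838] ctr [ 0.5655 -0.1208  0.138 ]
yaw -0.23809129179501887
top red [275, 140, 16, 3, 31] [283.2 140.9] [ 0.6796 -0.0698  0.135 ] len 0.007 0.049
top red [292, 150, 8, 23, 76] [295.3 160.8] [ 0.6115 -0.1067  0.135 ] len 0.077 0.01
top glass [297, 151, 28, 29, 580] [310.6 165. ] [ 0.5963 -0.1557  0.135 ] len 0.081 0.081
top glass [284, 175, 36, 31, 790] [301.7 189.9] [ 0.5151 -0.1234  0.135 ] len 0.083 0.102
scene red [246, 206, 20, 18, 83] [255.4 214.2] [ 0.6124 -0.1073  0.135 ] len 0.012 0.079
scene glass [207, 188, 40, 34, 706] [226.9 204.5] [ 0.5179 -0.1274  0.135 ] len 0.111 0.083
scene glass [225, 209, 37, 32, 614] [242.8 224. ] [ 0.5993 -0.1578  0.135 ] len 0.084 0.088
```

Run:
```python
from h import *
from scipy.spatial.transform import Rotation as R
s=read_state();m=R.from_quat(s["eef_rot"]).as_matrix();print(m.round(3))
x=m[:,0];a=np.arctan2(x[1],x[0]);yaw=-0.245
t=(yaw-a+np.pi/2)%np.pi-np.pi/2;print("jaw yaw",a,"twist needed",t)
ex=np.array([np.cos(yaw),np.sin(yaw)]);ey=np.array([-ex[1],ex[0]]);O=np.array([.562,-.122])
for n,(u,v) in{"press":(.044,-.052),"end":(.044,.05)}.items():
    p=O+u*ex+v*ey;print(n,p.round(4),"delta mm",(1000*(p-s["ee_pos"][:2])).round(0))
print(ey)
```

```text
[[ 0.355 -0.     0.935]
 [-0.935  0.001  0.355]
 [-0.001 -1.    -0.   ]]
jaw yaw -1.2080297811699685 twist needed 0.9630297811699684
press [ 0.5921 -0.1831] delta mm [370. 401.]
end [ 0.6168 -0.0842] delta mm [395. 500.]
[0.24255632 0.97013732]
```

>>> jog_arm:
  commands:
    - {"translation":[0,0,20],"twist":0}
    - {"translation":[20,20,0],"twist":0.06}
    - {"translation":[25,27,0],"twist":0.06}
    - {"translation":[25,27,0],"twist":0.06}
    - {"translation":[25,27,0],"twist":0.06}
    - {"translation":[25,27,0],"twist":0.06}
    - {"translation":[25,27,0],"twist":0.06}
    - {"translation":[25,27,0],"twist":0.06}
    - {"translation":[25,27,0],"twist":0.06}
    - {"translation":[25,27,0],"twist":0.06}
    - {"translation":[25,27,0],"twist":0.06}
    - {"translation":[25,27,0],"twist":0.06}
    - {"translation":[25,27,0],"twist":0.06}
    - {"translation":[25,27,0],"twist":0.06}
    - {"translation":[25,30,0],"twist":0.06}
    - {"translation":[0,0,0],"twist":0.063}
    - {"translation":[0,0,0],"twist":0.06}
    - {"translation":[0,0,0],"twist":0}
    - {"translation":[0,0,0],"twist":0}
  grip: 1
  grip_force: 10

```text
time: 2.1
ee_pos: [0.5667, -0.2106, 0.2424]
eef_rot: [-0.702, 0.087, -0.087, 0.702]
ft_force: [-0.2, -0.5, 0.3]
width: 0.0005
```

>>> jog_arm:
  commands:
    - {"translation":[13,14,0],"twist":0}
    - {"translation":[12,13,0],"twist":0}
    - {"translation":[0,0,-30],"twist":0}
    - {"translation":[0,0,-30],"twist":0}
    - {"translation":[0,0,-15],"twist":0}
    - {"translation":[0,0,0],"twist":0}
    - {"translation":[0,0,0],"twist":0}
    - {"translation":[0,0,0],"twist":0}

```text
time: 2.9
ee_pos: [0.5927, -0.1836, 0.1694]
eef_rot: [0.702, -0.086, 0.087, -0.702]
ft_force: [0.0, 0.1, 0.7]
width: 0.0005
```

Run:
```python
from h import *
for n,(x,y) in(("top",(210,115)),("scene",(190,140))):
    c=camera(n);a=c["img"][y:y+125,x:x+135,::-1];cv2.imwrite(f"pics/{n}1.png",cv2.resize(a,None,fx=4.4,fy=4.4,interpolation=cv2.INTER_CUBIC))
a=[]
for i in range(6):
    s=read_state();a.append(s["ft_force"]);camera("top")
print(np.round(a,2),s["ee_pos"])
```

```text
[[ 0.33 -0.21 -0.57]
 [-1.17 -0.15 -0.13]
 [ 0.07 -0.01 -1.12]
 [-0.21 -0.21  0.7 ]
 [ 0.15  0.62 -0.28]
 [ 0.33 -0.3  -0.7 ]] [ 0.5919212  -0.18336024  0.16787643]
```

View pics/scene1.png

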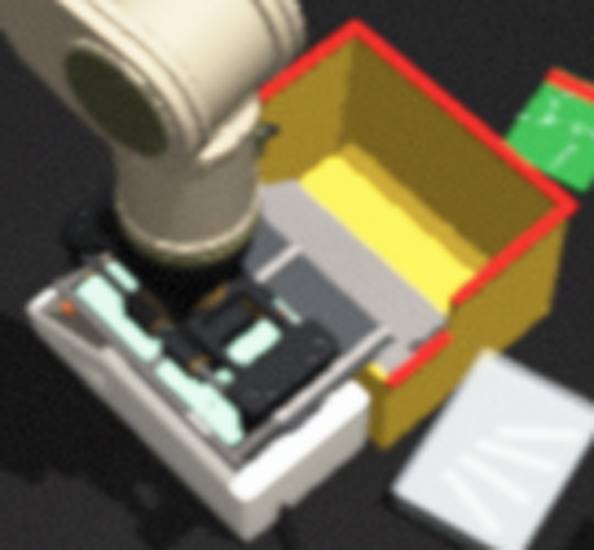

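View pics/top1.png

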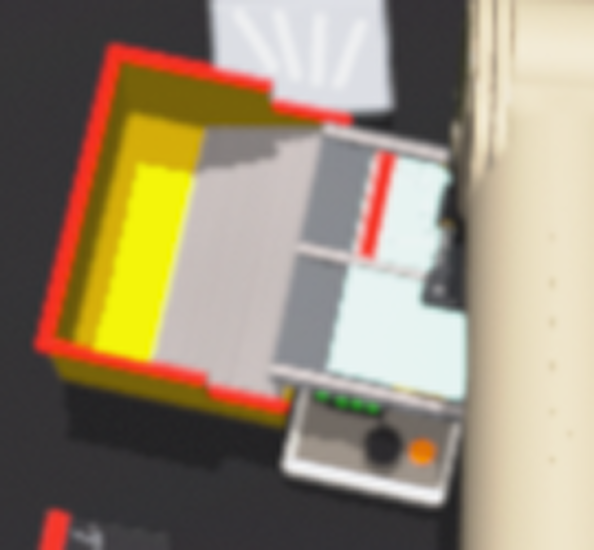

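>>> jog_arm:
  commands:
    - {"translation":[0,0,-15],"twist":0}
    - {"translation":[0,0,-8],"twist":0}
    - {"translation":[0,0,-3],"twist":0}
    - {"translation":[0,0,-2],"twist":0}
    - {"translation":[0,0,-2],"twist":0}
    - {"translation":[0,0,-2],"twist":0}
    - {"translation":[0,0,-2],"twist":0}
    - {"translation":[0,0,0],"twist":0}
    - {"translation":[0,0,0],"twist":0}

```text
time: 4.2
ee_pos: [0.5919, -0.1833, 0.1337]
eef_rot: [0.702, -0.086, 0.086, -0.702]
ft_force: [0.2, -0.0, -0.6]
width: 0.0003
```

```bash
cat > m.py <<'E'
from h import *
import sys
n=int(sys.argv[1]) if len(sys.argv)>1 else 6
yaw=-.245;ex=np.array([np.cos(yaw),np.sin(yaw)]);ey=np.array([-ex[1],ex[0]]);O=np.array([.562,-.122])
a=[]
for i in range(n):
    a.append(read_state()["ft_force"]);c=camera("top")
s=read_state();a.append(s["ft_force"]);a=np.array(a);f=a.mean(0)
d=(s["ee_pos"][:2]-O)*1000
h=cv2.cvtColor(c["img"],cv2.COLOR_RGB2HSV)
red=cv2.inRange(h,(0,120,100),(8,255,255))|cv2.inRange(h,(172,120,100),(180,255,255))
k,l,st,ce=cv2.connectedComponentsWithStats(red,connectivity=4)
o=[]
for i in range(1,k):
    if st[i,4]>25 and 245<ce[i][0]<310 and 145<ce[i][1]<190:
        p=(ray(c,ce[i],.135)[0][:2]-O)*1000;o.append(("tape",round(float(p@ex),1),round(float(p@ey),1),int(st[i,4])))
print("t",round(s["time"],2),"F",f.round(2),"Fx,Fy rock",(f[:2]@ex).round(2),(f[:2]@ey).round(2),"sd",a[:,2].std().round(2),"tip rocker x,y",(d@ex).round(1),(d@ey).round(1),"z",(s["ee_pos"][2]*1000).round(2),o)
E
python3 m.py
```

```text
t 4.5 F [ 0.01  0.16 -0.16] Fx,Fy rock -0.03 0.15 sd 0.4 tip rocker x,y 43.8 -52.2 z 133.63 [('tape', 44.5, 26.8, 75)]
```

>>> jog_arm:
  commands:
    - {"translation":[0,0,-2],"twist":0}
    - {"translation":[0,0,-1],"twist":0}
    - {"translation":[0,0,-1],"twist":0}
    - {"translation":[0,0,0],"twist":0}

```text
time: 4.9
ee_pos: [0.592, -0.1841, 0.1299]
eef_rot: [0.702, -0.086, 0.087, -0.701]
ft_force: [-1.0, -2.5, 5.1]
width: 0.0006
```

```bash
python3 m.py
```

```text
t 5.2 F [-1.09 -2.78  4.69] Fx,Fy rock -0.39 -2.97 sd 0.35 tip rocker x,y 44.2 -53.0 z 130.03 [('tape', 44.1, 24.4, 74)]
```

>>> jog_arm:
  commands:
    - {"translation":[0,0,-1],"twist":0}
    - {"translation":[0,0,-1],"twist":0}
    - {"translation":[0,0,-1],"twist":0}
    - {"translation":[0,0,0],"twist":0}

```text
time: 5.6
ee_pos: [0.5919, -0.1848, 0.1274]
eef_rot: [0.702, -0.086, 0.087, -0.701]
ft_force: [-1.4, -4.0, 7.8]
width: 0.0001
```

```bash
python3 m.py
```

```text
t 5.9 F [-2.33 -4.26  8.02] Fx,Fy rock -1.23 -4.7 sd 0.31 tip rocker x,y 44.3 -53.6 z 127.44 [('tape', 44.5, 23.2, 78)]
```

>>> jog_arm:
  commands:
    - {"translation":[0.5,2,0.4],"twist":0}
    - {"translation":[0.5,2,0.4],"twist":0}
    - {"translation":[0,0,0],"twist":0}

```text
time: 6.2
ee_pos: [0.5931, -0.1803, 0.1284]
eef_rot: [0.702, -0.086, 0.087, -0.701]
ft_force: [-2.4, -2.1, 8.9]
width: 0.0005
```

```bash
python3 m.py 4
```

```text
t 6.4 F [-2.49 -2.53  9.1 ] Fx,Fy rock -1.81 -3.06 sd 0.34 tip rocker x,y 44.3 -49.1 z 128.36 [('tape', 45.6, 27.6, 79)]
```

>>> jog_arm:
  commands:
    - {"translation":[0.3,2,0.5],"twist":0}
    - {"translation":[0.4,2,0.5],"twist":0}
    - {"translation":[0.4,2,0.4],"twist":0}

```text
time: 6.7
ee_pos: [0.5944, -0.1749, 0.13]
eef_rot: [0.702, -0.086, 0.088, -0.701]
ft_force: [-2.2, -4.2, 10.0]
width: 0.0004
```

```bash
python3 m.py 4
```

```text
t 6.9 F [-1.84 -3.65  9.84] Fx,Fy rock -0.9 -3.99 sd 0.46 tip rocker x,y 44.2 -43.1 z 130.05 [('tape', 45.7, 34.0, 78)]
```

>>> jog_arm:
  commands:
    - {"translation":[0.4,2,0.9],"twist":0}
    - {"translation":[0.4,2,0.6],"twist":0}
    - {"translation":[0.4,2,0.4],"twist":0}

```text
time: 7.2
ee_pos: [0.5959, -0.1687, 0.132]
eef_rot: [0.702, -0.086, 0.088, -0.701]
ft_force: [-0.5, -4.1, 9.1]
width: 0.0005
```

```bash
python3 m.py 4
```

```text
t 7.4 F [-0.55 -3.63  9.21] Fx,Fy rock 0.34 -3.65 sd 0.35 tip rocker x,y 44.2 -36.8 z 131.98 [('tape', 44.7, 40.8, 76)]
```

>>> jog_arm:
  commands:
    - {"translation":[0.5,2,0.5],"twist":0}
    - {"translation":[0.5,2,0.4],"twist":0}
    - {"translation":[0.5,2,0.3],"twist":0}

```text
time: 7.7
ee_pos: [0.5974, -0.1627, 0.1332]
eef_rot: [0.702, -0.086, 0.088, -0.701]
ft_force: [-0.8, -4.3, 9.2]
width: 0.0005
```

```bash
python3 m.py 4
```

```text
t 7.9 F [-0.36 -3.56  9.31] Fx,Fy rock 0.51 -3.55 sd 0.2 tip rocker x,y 44.2 -30.5 z 133.25 [('tape', 45.2, 47.3, 76)]
```

>>> jog_arm:
  commands:
    - {"translation":[0.5,2,0.4],"twist":0}
    - {"translation":[0.5,2,0.3],"twist":0}
    - {"translation":[0.5,2,0.2],"twist":0}

```text
time: 8.2
ee_pos: [0.599, -0.1566, 0.1342]
eef_rot: [0.702, -0.086, 0.088, -0.701]
ft_force: [-0.5, -3.9, 9.6]
width: 0.0004
```

```bash
python3 m.py 4
```

```text
t 8.4 F [-0.55 -3.22  9.42] Fx,Fy rock 0.24 -3.26 sd 0.27 tip rocker x,y 44.2 -24.2 z 134.2 [('tape', 44.3, 53.8, 74)]
```

>>> jog_arm:
  commands:
    - {"translation":[0.5,2,0.3],"twist":0}
    - {"translation":[0.5,2,0.2],"twist":0}

```text
time: 8.6
ee_pos: [0.5999, -0.1526, 0.1346]
eef_rot: [0.702, -0.086, 0.088, -0.701]
ft_force: [-1.4, -3.8, 10.2]
width: 0.0006
```

```bash
python3 m.py 4
```

```text
t 8.8 F [-0.67 -3.11  9.88] Fx,Fy rock 0.1 -3.18 sd 0.72 tip rocker x,y 44.2 -20.0 z 134.68 [('tape', 44.2, 57.8, 69)]
```

>>> jog_arm:
  commands:
    - {"translation":[0.5,2,0.5],"twist":0}
    - {"translation":[0.5,2,0.2],"twist":0}

```text
time: 9.0
ee_pos: [0.6009, -0.1484, 0.1351]
eef_rot: [0.702, -0.086, 0.088, -0.701]
ft_force: [-0.5, -2.9, 7.5]
width: 0.0003
```

```bash
python3 m.py 4
```

```text
t 9.2 F [-0.29 -2.37  7.9 ] Fx,Fy rock 0.29 -2.37 sd 0.41 tip rocker x,y 44.1 -15.7 z 135.12 [('tape', 42.9, 59.9, 71)]
```

>>> jog_arm:
  commands:
    - {"translation":[0.5,2,0],"twist":0}

```text
time: 9.3
ee_pos: [0.6013, -0.1466, 0.1352]
eef_rot: [0.702, -0.086, 0.088, -0.701]
ft_force: [-1.3, -2.8, 9.5]
width: 0.0003
```

```bash
python3 m.py 4
```

```text
t 9.5 F [-0.87 -2.47  8.8 ] Fx,Fy rock -0.25 -2.6 sd 0.45 tip rocker x,y 44.1 -13.7 z 135.22 [('tape', 44.4, 62.0, 72)]
```

>>> jog_arm:
  commands:
    - {"translation":[0.5,2,0.1],"twist":0}

```text
time: 9.6
ee_pos: [0.6018, -0.1445, 0.1353]
eef_rot: [0.702, -0.086, 0.088, -0.701]
ft_force: [-0.5, -2.9, 9.1]
width: 0.0006
```

```bash
python3 m.py 4
```

```text
t 9.8 F [-0.43 -2.61  8.62] Fx,Fy rock 0.22 -2.64 sd 0.6 tip rocker x,y 44.1 -11.7 z 135.33 [('tape', 44.5, 64.1, 72)]
```

>>> jog_arm:
  commands:
    - {"translation":[0.5,2,0.05],"twist":0}
    - {"translation":[0.5,2,0],"twist":0}

```text
time: 10.0
ee_pos: [0.6029, -0.1403, 0.1354]
eef_rot: [0.702, -0.086, 0.088, -0.701]
ft_force: [-1.1, -3.5, 9.5]
width: 0.0007
```

```bash
python3 m.py 4
```

```text
t 10.2 F [-1.2  -2.5   9.27] Fx,Fy rock -0.56 -2.72 sd 0.29 tip rocker x,y 44.1 -7.4 z 135.44 [('tape', 45.1, 68.3, 69)]
```

>>> jog_arm:
  commands:
    - {"translation":[0.5,2,0.1],"twist":0}
    - {"translation":[0.5,2,0],"twist":0}

```text
time: 10.4
ee_pos: [0.6039, -0.1363, 0.1355]
eef_rot: [0.702, -0.086, 0.088, -0.701]
ft_force: [-1.2, -2.9, 9.3]
width: 0.0006
```

```bash
python3 m.py 4
```

```text
t 10.6 F [-0.68 -2.1   9.26] Fx,Fy rock -0.15 -2.2 sd 0.28 tip rocker x,y 44.1 -3.3 z 135.49 [('tape', 43.9, 72.4, 68)]
```

>>> jog_arm:
  commands:
    - {"translation":[0.5,2,0],"twist":0}
    - {"translation":[0.5,2,0],"twist":0}

```text
time: 10.8
ee_pos: [0.6049, -0.1323, 0.1355]
eef_rot: [0.702, -0.086, 0.088, -0.701]
ft_force: [-0.5, -2.9, 9.0]
width: 0.0008
```

```bash
python3 m.py 4
```

```text
t 11.0 F [-0.41 -2.36  9.1 ] Fx,Fy rock 0.17 -2.39 sd 0.37 tip rocker x,y 44.1 0.9 z 135.49 [('tape', 43.0, 76.4, 68)]
```

>>> jog_arm:
  commands:
    - {"translation":[0.5,2,0],"twist":0}
    - {"translation":[0.5,2,0],"twist":0}

```text
time: 11.2
ee_pos: [0.606, -0.1281, 0.1355]
eef_rot: [0.702, -0.086, 0.088, -0.701]
ft_force: [0.7, -2.1, 8.0]
width: 0.0006
```

```bash
python3 m.py 4
```

```text
t 11.4 F [ 0.22 -1.49  8.24] Fx,Fy rock 0.58 -1.4 sd 0.52 tip rocker x,y 44.2 5.5 z 135.5 [('tape', 43.6, 81.0, 65)]
```

>>> jog_arm:
  commands:
    - {"translation":[0.5,2,-0.1],"twist":0}
    - {"translation":[0.5,2,0],"twist":0}

```text
time: 11.6
ee_pos: [0.6072, -0.1237, 0.1355]
eef_rot: [0.702, -0.086, 0.088, -0.702]
ft_force: [-0.8, -1.7, 8.9]
width: 0.0003
```

```bash
python3 m.py 4
```

```text
t 11.8 F [-0.04 -1.32  8.75] Fx,Fy rock 0.28 -1.29 sd 0.51 tip rocker x,y 44.2 9.7 z 135.45 [('tape', 43.4, 85.2, 70)]
```

>>> jog_arm:
  commands:
    - {"translation":[0.5,2,0],"twist":0}
    - {"translation":[0.5,2,-0.1],"twist":0}

```text
time: 12.0
ee_pos: [0.6082, -0.1197, 0.1353]
eef_rot: [0.702, -0.086, 0.088, -0.702]
ft_force: [-0.1, -2.7, 9.1]
width: 0.0008
```

```bash
python3 m.py 4
```

```text
t 12.2 F [ 0.09 -1.26  9.1 ] Fx,Fy rock 0.39 -1.2 sd 0.59 tip rocker x,y 44.2 13.9 z 135.37 [('tape', 42.2, 89.4, 70)]
```

>>> jog_arm:
  commands:
    - {"translation":[0.5,2,-0.1],"twist":0}
    - {"translation":[0.5,2,-0.1],"twist":0}

```text
time: 12.4
ee_pos: [0.6092, -0.1157, 0.1351]
eef_rot: [0.702, -0.086, 0.088, -0.702]
ft_force: [-0.1, -2.1, 8.9]
width: 0.0006
```

```bash
python3 m.py 4
```

```text
t 12.6 F [ 0.32 -1.11  8.66] Fx,Fy rock 0.58 -1.0 sd 0.51 tip rocker x,y 44.2 18.1 z 135.13 [('tape', 42.6, 93.6, 68)]
```

>>> jog_arm:
  commands:
    - {"translation":[0.5,2,-0.2],"twist":0}
    - {"translation":[0.5,2,-0.2],"twist":0}

```text
time: 12.8
ee_pos: [0.6102, -0.1116, 0.1348]
eef_rot: [0.702, -0.085, 0.088, -0.702]
ft_force: [1.1, -1.1, 8.9]
width: 0.0006
```

```bash
python3 m.py 4
```

```text
t 13.0 F [ 0.39 -0.83  8.83] Fx,Fy rock 0.58 -0.71 sd 0.33 tip rocker x,y 44.2 22.3 z 134.81 [('tape', 43.0, 97.6, 67)]
```

Plate centre at about 54.6. I keep going.

>>> jog_arm:
  commands:
    - {"translation":[0.5,2,-0.2],"twist":0}
    - {"translation":[0.5,2,-0.3],"twist":0}

```text
time: 13.2
ee_pos: [0.6112, -0.1075, 0.1343]
eef_rot: [0.702, -0.085, 0.088, -0.702]
ft_force: [0.5, -0.7, 9.8]
width: 0.0005
```

```bash
python3 m.py 4
```

```text
t 13.4 F [ 0.75 -0.45  9.28] Fx,Fy rock 0.84 -0.26 sd 0.53 tip rocker x,y 44.2 26.5 z 134.33 [('tape', 41.6, 101.7, 68)]
```

>>> jog_arm:
  commands:
    - {"translation":[0.5,2,-0.2],"twist":0}
    - {"translation":[0.5,2,-0.3],"twist":0}

```text
time: 13.6
ee_pos: [0.6122, -0.1034, 0.1338]
eef_rot: [0.702, -0.085, 0.088, -0.702]
ft_force: [0.2, -0.6, 8.2]
width: 0.0003
```

```bash
python3 m.py 4
```

```text
t 13.8 F [ 0.88 -0.53  8.92] Fx,Fy rock 0.99 -0.3 sd 0.48 tip rocker x,y 44.2 30.7 z 133.77 [('tape', 41.1, 105.7, 68)]
```

>>> jog_arm:
  commands:
    - {"translation":[0.4,2,-0.3],"twist":0}
    - {"translation":[0.4,2,-0.3],"twist":0}
    - {"translation":[0.4,2,-0.3],"twist":0}

```text
time: 14.1
ee_pos: [0.6137, -0.0974, 0.1329]
eef_rot: [0.702, -0.085, 0.088, -0.702]
ft_force: [2.2, -2.4, 8.3]
width: 0.0007
```

```bash
python3 m.py 4
```

```text
t 14.3 F [ 2.09 -1.18  7.58] Fx,Fy rock 2.31 -0.64 sd 0.66 tip rocker x,y 44.1 36.8 z 132.91 [('tape', 40.8, 111.5, 69)]
```

>>> jog_arm:
  commands:
    - {"translation":[0.9,2,-0.7],"twist":0}
    - {"translation":[0.8,2,-0.6],"twist":0}

```text
time: 14.5
ee_pos: [0.6151, -0.0931, 0.1316]
eef_rot: [-0.702, 0.085, -0.087, 0.702]
ft_force: [-0.2, -0.9, 10.2]
width: 0.0008
```

```bash
python3 m.py 4
```

```text
t 14.7 F [ 0.48 -0.25  9.53] Fx,Fy rock 0.53 -0.13 sd 0.5 tip rocker x,y 44.5 41.3 z 131.59 [('tape', 41.0, 115.5, 71)]
```

>>> jog_arm:
  commands:
    - {"translation":[0.5,2,-0.3],"twist":0}
    - {"translation":[0.5,2,-0.4],"twist":0}

```text
time: 14.9
ee_pos: [0.616, -0.0891, 0.1308]
eef_rot: [-0.702, 0.085, -0.087, 0.702]
ft_force: [0.1, -0.4, 9.5]
width: 0.0006
```

```bash
python3 m.py 4
```

```text
t 15.1 F [0.21 0.23 9.39] Fx,Fy rock 0.15 0.28 sd 0.27 tip rocker x,y 44.4 45.5 z 130.79 [('tape', 42.3, 119.4, 73)]
```

>>> jog_arm:
  commands:
    - {"translation":[0.5,2,-0.4],"twist":0}
    - {"translation":[0.5,2,-0.4],"twist":0}
    - {"translation":[0.5,2,-0.5],"twist":0}

```text
time: 15.4
ee_pos: [0.6175, -0.0829, 0.1294]
eef_rot: [-0.702, 0.085, -0.087, 0.702]
ft_force: [-0.6, -0.1, 8.8]
width: 0.0006
```

```bash
python3 m.py 4
```

```text
t 15.6 F [0.2  0.67 8.56] Fx,Fy rock 0.03 0.7 sd 0.15 tip rocker x,y 44.3 51.7 z 129.42 [('tape', 40.8, 125.3, 72)]
```

>>> jog_arm:
  commands:
    - {"translation":[0.5,2,-0.5],"twist":0}
    - {"translation":[0.5,2,-0.6],"twist":0}
    - {"translation":[0.5,2,-0.6],"twist":0}

```text
time: 15.9
ee_pos: [0.619, -0.0769, 0.1277]
eef_rot: [-0.702, 0.085, -0.087, 0.702]
ft_force: [0.4, -0.8, 8.5]
width: 0.0006
```

```bash
python3 m.py 4
python3 - <<'E'
from h import *
for n,(x,y) in(("top",(210,115)),("scene",(190,140))):
    c=camera(n);a=c["img"][y:y+125,x:x+135,::-1];cv2.imwrite(f"pics/{n}2.png",cv2.resize(a,None,fx=4.4,fy=4.4,interpolation=cv2.INTER_CUBIC))
E
```

```text
t 16.1 F [0.13 0.81 7.97] Fx,Fy rock -0.07 0.82 sd 0.38 tip rocker x,y 44.3 58.0 z 127.67 [('tape', 39.6, 131.2, 72)]
```

View pics/top2.png

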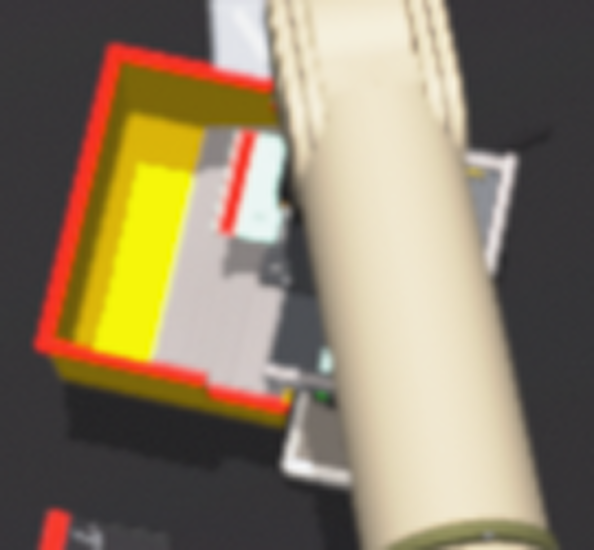

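View pics/scene2.png

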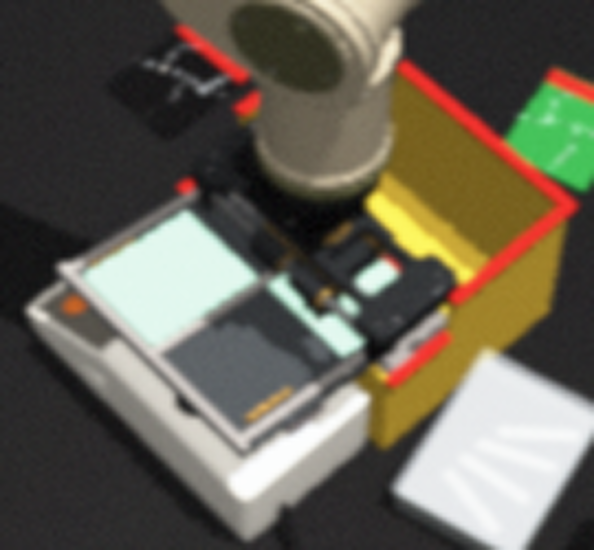

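>>> jog_arm:
  commands:
    - {"translation":[0.5,2,-0.8],"twist":0}
    - {"translation":[0.5,2,-0.8],"twist":0}
    - {"translation":[0.5,2,-0.6],"twist":0}

```text
time: 16.5
ee_pos: [0.6205, -0.0708, 0.1254]
eef_rot: [-0.702, 0.085, -0.087, 0.702]
ft_force: [0.3, 0.5, 7.8]
width: 0.0007
```

```bash
python3 m.py 4
```

```text
t 16.7 F [0.88 0.71 8.08] Fx,Fy rock 0.68 0.9 sd 0.41 tip rocker x,y 44.3 64.2 z 125.47 [('tape', 39.2, 136.7, 70)]
```

>>> jog_arm:
  commands:
    - {"translation":[0,0,30],"twist":0}
    - {"translation":[0,0,45],"twist":0}
    - {"translation":[0,0,40],"twist":0}
    - {"translation":[0,0,0],"twist":0}
    - {"translation":[0,0,0],"twist":0}
    - {"translation":[0,0,0],"twist":0}
    - {"translation":[0,0,0],"twist":0}

```text
time: 17.4
ee_pos: [0.6189, -0.0713, 0.2377]
eef_rot: [-0.702, 0.087, -0.085, 0.702]
ft_force: [-0.4, -0.0, 0.1]
width: 0.0001
```

Run:
```python
from h import *
for n,(x,y) in(("top",(210,115)),("scene",(190,140))):
    c=camera(n);a=c["img"][y:y+125,x:x+135,::-1];cv2.imwrite(f"pics/{n}3.png",cv2.resize(a,None,fx=4.4,fy=4.4,interpolation=cv2.INTER_CUBIC))
```

```text
(no output)
```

View pics/top3.png

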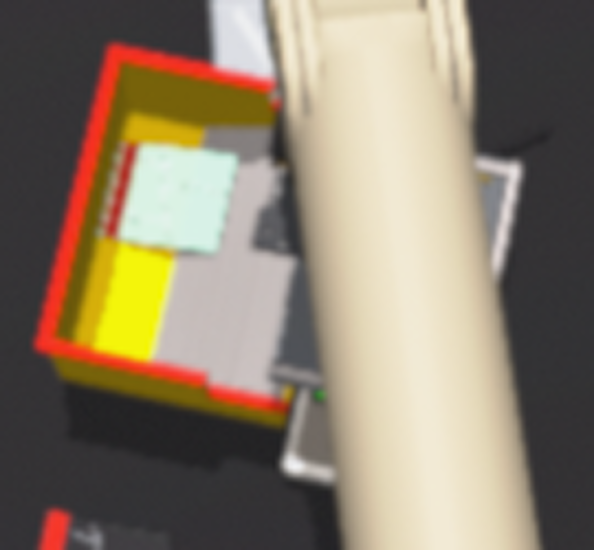

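View pics/scene3.png

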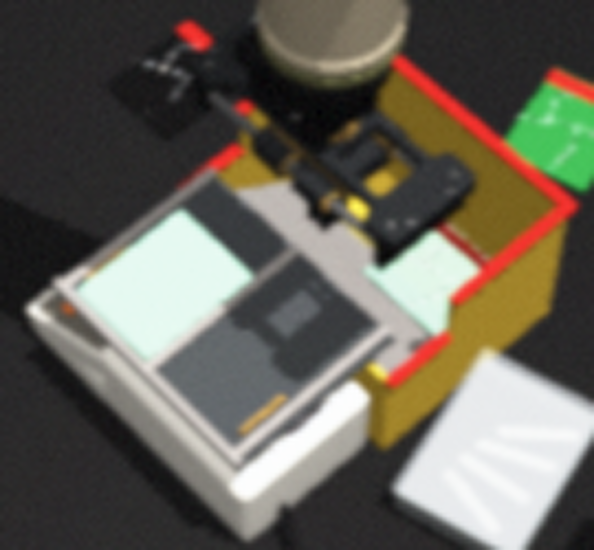

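The plate lies on the chute and floor in the bin, tape at the far wall, around top crop (170,195). The good plate is still in its lane. I raise the arm a little and do a last check for motion and good-plate position.

>>> jog_arm:
  commands:
    - {"translation":[0,0,30],"twist":0}
    - {"translation":[0,0,0],"twist":0}
    - {"translation":[0,0,0],"twist":0}
    - {"translation":[0,0,0],"twist":0}
    - {"translation":[0,0,0],"twist":0}
    - {"translation":[0,0,0],"twist":0}

```text
time: 18.1
ee_pos: [0.6193, -0.0714, 0.2687]
eef_rot: [-0.702, 0.087, -0.086, 0.702]
ft_force: [-0.3, -0.1, 0.1]
width: 0.0005
```

Run:
```python
from h import *
def blobs(n,roi):
    c=camera(n);h=cv2.cvtColor(c["img"],cv2.COLOR_RGB2HSV);x0,y0,x1,y1=roi
    m=cv2.inRange(h,(60,8,150),(100,60,255));mm=np.zeros_like(m);mm[y0:y1,x0:x1]=m[y0:y1,x0:x1]
    k,l,st,ce=cv2.connectedComponentsWithStats(mm,connectivity=4)
    return [(ce[i].round(1).tolist(),int(st[i,4])) for i in range(1,k) if st[i,4]>100],c
print(blobs("scene",(200,180,275,250))[0]," start good: 226.9,204.5 area 706")
b,c=blobs("top",(225,135,275,180));print(b,[ray(c,p,.03)[0].round(3) for p,_ in b])
for i in range(10):camera("top")
print(blobs("top",(225,135,275,180))[0])
O=np.array([.562,-.122]);yaw=-.245;ex=np.array([np.cos(yaw),np.sin(yaw)]);ey=np.array([-ex[1],ex[0]])
for p,_ in b:
    q=(ray(c,p,.03)[0][:2]-O)*1000;print("rocker xy",q@ex,q@ey)
print(read_state()["time"])
```

```text
[([227.1, 204.2], 736)]  start good: 226.9,204.5 area 706
[([251.1, 159.8], 484)] [array([0.645, 0.039, 0.03 ])]
[([251.1, 159.8], 487)]
rocker xy 41.6530721436725 176.20765309215074
18.75
```

The plate is at rest about 176 mm along y, inside the bin, and the good plate has not moved. I hand the job in.

```bash
python3 -c "
from bench import *
print(close_job())"
```

```text
the job is handed in; nothing more can be done
None
```

The cracked plate is in the yellow broken-glass bin, and I handed the job in at about 19 s of the 72 s allowed; no verdict was reported. I pressed on it with the shut fingertips and slid it about 110 mm along its lane. The press was about 8 to 10 N, with single readings up to 10.2 N. When the plate's centre was about 15 to 18 mm past the open edge, I lifted straight up and it slid down the chute.

**Last checks:**
- **Cracked plate:** it lies still inside the bin, with no change between two pictures 0.5 s apart. Its centre is about 42 mm along x and 176 mm along y in the rocker's frame. I did not measure its height directly; it looks to be at the bottom of the chute, lying against the floor.
- **Good plate:** it is within about 0.4 pixel of its starting position in the scene view, roughly 1 mm.
- **Bystanders:** I made no separate measurement of them. Forces stayed low throughout and no contact showed in the pictures.

**Small disagreement:** the tape-to-fingertip distance shrank from about 79 to 73 mm during the slide. I put this down to the platform's tilt and the camera angle, with perhaps a few mm of slip, and it did not affect the drop.

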